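# Balance the cutlery case on its drying stand

### The job

Put the closed cutlery case to dry on the one-post stand, lying level in the saddle between its two lips, with both ends clear of the worktop and left there at rest. What is inside lies unevenly, towards one end that you cannot see, so feel out with small trial lifts where the case balances and rest it on the stand at that point. Never let the case tip steeply, do not press it hard on the stand, and leave the garlic, the tin and the brass weight where they are.

Things in the scene. Friction and masses are not known exactly. Their poses are not given: they have to be found in the camera images.
- case: Closed bamboo cutlery case, a bar 300 x 36 x 44 mm high, pale with darker lid and a dark cap at each end. Origin: centre of its underside; x along its length, z up. Ends look alike. 0.44 to 0.63 kg; its load is wedged inside and does not shift; balance point 20 to 75 mm from the middle towards one end. Gripped off balance, the heavy side sags or twists the fingers.
- stand: White enamelled drying stand, fixed to the worktop: round foot 104 mm in diameter, one post, and at 60 mm height a small flat saddle. Origin: centre of the foot's underside. The saddle's channel, in which the case is to lie, runs along the stand's y axis.
- saddle (a point): Centre of the saddle's flat floor, 60 mm above the worktop; axes as the stand's. The floor is only 26 mm long along y and 42 mm wide along x, between two lips 5 mm high and 4 mm thick: the 36 mm wide case fits with 3 mm to spare each side, and stays level only with its balance point over those 26 mm.
- garlic: Garlic bulb, 50 mm, loose, to be left alone. Origin: centre of its underside.
- tin_a: Small green and silver food tin, 76 mm across, 58 mm high, loose, to be left alone. Origin: centre of its underside.
- brass_weight_0: Brass bell weight, 40 mm across, 34 mm high, loose, to be left alone. Origin: centre of its underside.
There are look-alikes about, which are no part of the job. Leave any black look-alike of the stand alone.

How it is judged (in metres and radians):
On the way:
1. the case is lifted off the worktop, underside more than 30 mm up at its middle, and carried level (tilt under 0.12 rad) (height (world z) of case above 0.03 m and angle between case's own z axis and vertical below 0.12 rad), for 0.3 s.
At the end, for the whole second after the job is handed in: The case lies in the stand's saddle between the lips (underside 56 to 66 mm high, along the channel within 0.25 rad, its middle within 100 mm of the saddle along the channel), level within 0.06 rad, carried by the stand (over 2.5 N), at rest and released (height (world z) of case between 0.056 and 0.066 m and angle between case's own z axis and vertical below 0.06 rad and y of case in the frame of saddle between -0.1 and 0.1 m and angle between the x axis of case and the y axis of stand, either way round below 0.25 rad and contact force between case and stand above 2.5 N and contact force between the fingers and case below 0.1 N and linear speed of case below 0.01 m/s and angular speed of case below 0.05 rad/s); the robot touches nothing.
It fails at once if the case tips by more than 0.25 rad (angle between case's own z axis and vertical above 0.25 rad).
It fails at once if the case is pressed on the stand with more than 25 N (contact force between case and stand above 25 N).
It fails at once if garlic, tin or brass weight moved by more than 15 mm (distance of any of garlic, tin_a, brass_weight_0 from where it was at the start of the episode above 0.015 m).
It also fails if it takes over 54 s, if anything falls off the work surface, if the arm or the gripper's body presses on something with over 40 N, if the wrist force passes 120 N, or if a joint passes its speed limit or range.

### The arm

A 6-joint arm with a two-finger parallel gripper is mounted at the origin on a cart in front of the work surface, level with it; the furniture and walls round the work are solid. World frame = base frame: x ahead of the robot, y to its left, z up, the work surface at z = 0. Lengths are in mm, angles in rad, forces in N, time in s.
With the tool pointing down it reaches from about 275 to 750 mm from the base axis. Payload 10.2 kg.
Tool frame: the origin (TCP) lies where the fingers leave the gripper's body, on its centre line; the fingertips stand 73 mm ahead of it and the grasp point (between the pads) lies 54 mm ahead of it (ctrl.tip_extent is the z of the fingertips in the tool frame, in mm); z points along the fingers, y is the line along which they close (so a half turn about z gives the same grasp; the last joint's range is limited). The gripper opens to 85 mm and grips with 20 to 120 N. Pads are 22 mm wide; open, the fingers measure 114 mm over their backs; the gripper's body (76 mm by 85 mm) begins 54 mm behind the grasp point. The pads swing forward as they close: fully open they stand 13 mm farther back than shut.
Start: joints at [0.891, 0.313, 1.498, -0, 1.331, -0.223], TCP at [231.579, 471.172, 303.894] pointing down, gripper open.
Joint ranges: [-2.94, 2.94], [-0.97, 2.17], [0.19, 2.56], [-1.23, 4.37], [0.02, 3.11], [-2.88, 2.88]. Speed limits (rad/s): [2.39, 2.39, 3.01, 3.14, 3.14, 3.14].

### API

Orientations are given as a unit quaternion [w, x, y, z].
In Python, from rig import readout, cams, order, ctrl gives the robot as it stands.
- The arm moves only by the tool handwheel, called after "Request:" in YAML: its name, and indented under it one key for each argument. Schema: {"type":"object","properties":{"ticks":{"type":"array","items":{"type":"object","properties":{"sx":{"type":"number"},"sy":{"type":"number"},"sz":{"type":"number"},"drx":{"type":"number"},"dry":{"type":"number"},"drz":{"type":"number"}},"additionalProperties":false},"minItems":1,"maxItems":8},"jaw":{"type":"number"},"clamp_n":{"type":"number"},"only":{"type":"string"},"quiet":{"type":"boolean"},"lines":{"type":"string"}},"required":["ticks"],"additionalProperties":false}. ticks is a list of rows, 1 to 8 of them, each an object with the fields sx, sy, sz (the shift in mm), drx, dry, drz (a rotation vector in rad); a field left out counts as zero; each row is the pose to reach, as a shift and turn from the pose commanded when the call began, along the tool's axes at that moment; what a row does not reach only later rows make up. A row lasts 1/10 s, in which the tool goes at most 50 mm and 0.15 rad, less where a joint would pass 70% of its speed; a pose out of reach is approached as far as the arm can. jaw is the opening from 0.0 (shut) to 1.0 (fully open), set as the call begins (left out keeps the last). The fingers move at their own pace and stop on an object; clamp_n is the grip in N (left out, the last holds). Time passes only in rows, so rows that do not move let the fingers close. The tool returns the time, the measured TCP pose, the force, the opening and the grip force at its end. only (a regular expression) keeps the lines of the reply that match it, lines (a string "A,B") keeps lines A to B, and quiet returns only ok. Input that does not fit is refused with a message, and nothing moves.
- readout.sense(): the state, without advancing time (a new reading comes with each control period).
- cams.capture(name): name is "scene" or "side" or "wrist"; returns (picture, depth): 400x640x3 uint8, red, green, blue; 400x640 float32, mm along the optical axis (not along the pixel's ray), 0 where there is no reading.
- cams.calibration(name): a dict with "fx", "fy", "cx", "cy" (pixels), "position" and "attitude" of the camera in the world. Camera axes: x right, y down, z forward; pixel columns grow to the right and rows downward; lengths in mm; the calibration is good to about 2 mm. The wrist camera is an equidistant fisheye: a pixel r from the principal point sees the ray r / f radians off the axis. A picture is of the moment at which its call begins: read the wrist's pose just before it. calibration takes no time and is no camera call; for the wrist camera it gives the pose at the moment of the call.
- order.finish_job(): hands the job in; it is judged then, once.
Trained networks look in the newest picture that a camera, given by its name, has taken for a name from the list of things; names that differ only in an ending like _2 or _b are one class to them, and where a whole thing is asked for, a point or a joint stands for the part that bears it (a point fixed in the world has none). Each returns a list of dicts, best first, with "p" (0 to 1); they miss things now and then, are a little off and sometimes report something else, mostly with a low value. They report only what shows in the picture. A call takes as long as a camera call. They do not tell look-alikes from the thing itself.
- cams.trace(target, camera): "pixels" (400x640 bool, what is visible of it) and "bbox" ([left, top, right, bottom] in pixels, round what is visible of it).
- cams.spot_point(target, camera): "uv" ([column, row] in pixels: a listed point, or the origin of a listed thing).
The state is a dict: "time_s": time; "joints": joint angles; "dq": joint speeds; "tau": joint torques, N m; "eef_pos": TCP position; "ee_rot": TCP orientation; "force": force on the tool from outside, world axes, zero at the start; "wrist_torque": the same for the moment, N m; "grip_width": opening from 0.0 (shut) to 1.0 (fully open); "grip_force": force on a finger pad.
Only numpy, scipy, OpenCV 4.12 (cv2) and the standard library are available. Lean on these libraries where they do the work, as an engineer would, in place of code of your own. Each camera call takes 0.05 s, during which the arm holds its last target. There are 200 camera calls.

## Working session

There is one attempt and no reset: what is moved stays moved. The work goes in short steps, Python scripts to look and compute and a tool call to move; the robot and the scene stay as the last step left them, time stands still between calls to the robot, and variables do not carry over. Pictures are saved under pics/ and viewed, at most 10 in all, crops included, and the job is handed in when it is done.

```bash
ls; mkdir -p pics; cat > h.py <<'E'
import numpy as np, cv2
from scipy.spatial.transform import Rotation as R
from rig import readout, cams, order, ctrl
def cal(n):
    c=cams.calibration(n); q=np.array(c["attitude"],float)
    M=q if q.shape==(3,3) else R.from_quat(q[[1,2,3,0]]).as_matrix()
    return c,M,np.array(c["position"])
def cloud(n,depth):
    c,M,p=cal(n); v,u=np.indices(depth.shape)
    P=np.stack([(u-c["cx"])/c["fx"]*depth,(v-c["cy"])/c["fy"]*depth,depth],-1)
    W=P@M.T+p; W[depth<=0]=np.nan
    return W
E
python3 - <<'E'
from h import *
for n in("scene","side"):
    im,d=cams.capture(n); cv2.imwrite(f"pics/{n}.png",im[...,::-1]); np.savez(f"{n}.npz",im=im,d=d)
    W=cloud(n,d); c,M,p=cal(n); print(n,c)
    for t in("case","stand","garlic","tin_a","brass_weight_0"):
        for r in cams.trace(t,n)[:3]:
            m=r["pixels"]; X=W[m]; X=X[~np.isnan(X[:,0])]
            print(t,round(r["p"],2),r["bbox"],np.median(X,0).round(),np.percentile(X,2,0).round(),np.percentile(X,98,0).round())
print(readout.sense())
E
```

```text
pics
scene {'fx': 492.7431213344238, 'fy': 492.7431213344238, 'cx': 314.28863656198905, 'cy': 197.27448974990597, 'position': array([-145.2195462 , -940.01711812,  629.04554403]), 'attitude': array([-0.49225623,  0.80048483, -0.29321086,  0.17588413])}
case 0.78 [190.4, 169.5, 298.4, 192.8] [527. 181.  30.] [416.  89.   2.] [638. 273.  46.]
stand 0.8 [310.3, 212.8, 355.7, 251.6] [ 524. -202.   12.] [ 484. -242.    0.] [ 581. -150.   64.]
stand 0.74 [247.6, 201.4, 291.7, 244.0] [429. -67.  12.] [ 388. -107.    1.] [481. -11.  62.]
stand 0.69 [362.4, 238.7, 412.3, 285.6] [ 535. -367.   12.] [ 495. -408.    1.] [ 586. -318.   64.]
garlic 0.47 [334.8, 175.2, 348.0, 193.2] [723. -12.  27.] [710. -26.   6.] [749.  16.  45.]
tin_a 0.76 [357.6, 180.7, 388.3, 214.0] [ 710. -155.   42.] [ 689. -177.    0.] [812. -38.  58.]
brass_weight_0 0.57 [257.5, 248.3, 273.6, 268.5] [ 348. -176.   20.] [ 334. -188.    3.] [ 366. -157.   35.]
side {'fx': 445.79816058677386, 'fy': 445.79816058677386, 'cx': 319.2452878008435, 'cy': 199.13247702744079, 'position': array([ 559.80704599, -926.04474502,  478.181
[... 750 characters left out ...]
5. -159.   34.]
{'time_s': 0.6, 'joints': array([ 8.90594300e-01,  3.12886024e-01,  1.49771444e+00, -1.65953879e-05,
        1.33098341e+00, -2.23415869e-01]), 'dq': array([-0.00016473,  0.00047589, -0.00142321,  0.00091313,  0.00191656,
       -0.00018282]), 'tau': array([ 1.96546202e-04, -4.12037301e+01, -2.59836584e+01, -1.14741460e-04,
        4.83063868e-04, -2.31520113e-05]), 'eef_pos': array([231.58261457, 471.16608262, 303.89588943]), 'ee_rot': array([9.16771049e-06, 2.26410705e-01, 9.74031926e-01, 4.29618342e-07]), 'force': array([0.86582828, 0.35650489, 0.62921512]), 'wrist_torque': array([-0.022893  , -0.03997031, -0.0547459 ]), 'grip_force': 0.0, 'grip_width': 0.9995358297254071}
```

```bash
python3 - <<'E'
from h import *
a=cv2.imread("pics/scene.png")[150:310,170:430]; b=cv2.imread("pics/side.png")[130:340,190:450]
a=cv2.resize(a,(390*2,480)); 
a=cv2.resize(cv2.imread("pics/scene.png")[150:300,170:430],None,fx=1.5*1.4,fy=1.5*1.4)
b=cv2.resize(cv2.imread("pics/side.png")[135:335,200:460],None,fx=1.4*1.0,fy=1.4)
o=np.zeros((600,800,3),np.uint8); o[:a.shape[0],:a.shape[1]]=a; o[316:316+b.shape[0],:b.shape[1]]=b
c=cv2.resize(cv2.imread("pics/side.png")[185:335,235:355],None,fx=1.9,fy=1.9); o[315:315+c.shape[0],400:400+c.shape[1]]=c[:285]
cv2.imwrite("pics/m.png",o)
for n in("scene","side"):
    z=np.load(n+".npz"); W=cloud(n,z["d"]); 
    X=W.reshape(-1,3); ok=(X[:,2]>38)&(X[:,2]<52)&(X[:,0]>380)&(X[:,0]<700)&(X[:,1]>60)&(X[:,1]<300); X=X[ok]
    r=cv2.minAreaRect(X[:,:2].astype(np.float32)); print(n,"case top",len(X),X.mean(0).round(1),r)
    for k,(x,y) in enumerate([(435,-60),(535,-197),(543,-362)]):
        Y=W.reshape(-1,3); f=np.hypot(Y[:,0]-x,Y[:,1]-y)<75
        s=Y[f&(Y[:,2]>5)&(Y[:,2]<16)]; t=Y[f&(Y[:,2]>54)&(Y[:,2]<75)]
        im=z["im"].reshape(-1,3)[f&(Y[:,2]>54)&(Y[:,2]<75)]
        print(k,"foot",cv2.minEnclosingCircle(s[:,:2].astype(np.float32)),"top",len(t),t.mean(0).round(1),cv2.minAreaRect(t[:,:2].astype(np.float32)),im.mean(0).round())
E
```

```text
scene case top 691 [531.5 187.1  43.1] ((533.170654296875, 189.46588134765625), (45.85880661010742, 298.25067138671875), 50.91764831542969)
0 foot ((434.46728515625, -57.73746109008789), 52.93804931640625) top 156 [434.8 -61.1  59.8] ((435.1626281738281, -58.73893737792969), (32.610836029052734, 51.53989791870117), 81.13650512695312) [41. 38. 35.]
1 foot ((531.2049560546875, -195.1820831298828), 53.00997543334961) top 179 [ 531.2 -196.    60. ] ((532.2080078125, -194.85826110839844), (53.89088439941406, 28.41090965270996), 0.40013742446899414) [215. 215. 210.]
2 foot ((542.7648315429688, -359.2484130859375), 52.5853157043457) top 222 [ 543.5 -361.6   60.4] ((544.398681640625, -360.7238464355469), (53.55354309082031, 27.84252166748047), 9.102564811706543) [41. 39. 37.]
side case top 687 [545.6 179.3  42.8] ((537.9891967773438, 190.60476684570312), (40.117515563964844, 299.8932800292969), 50.40163803100586)
0 foot ((437.5997314453125, -58.10749816894531), 51.81708526611328) top 185 [437.  -60.7  59.5] ((438.0004577636719, -57.47568893432617), (31.450136184692383, 50.20814895629883), 78.57750701904297) [26. 24. 26.]
1 foot ((534.6263427734375, -194.25062561035156), 52.62337875366211) top 250 [ 534.5 -195.5   59.7] ((534.6975708007812, -193.10595703125), (27.960067749023438, 49.547607421875), 88.82295227050781) [230. 227. 223.]
2 foot ((546.2160034179688, -359.22076416015625), 52.55568313598633) top 427 [ 546.7 -361.7   59.9] ((546.1621704101562, -358.4375915527344), (50.38985824584961, 28.033540725708008), 10.728508949279785) [27. 24. 27.]
```

View pics/m.png

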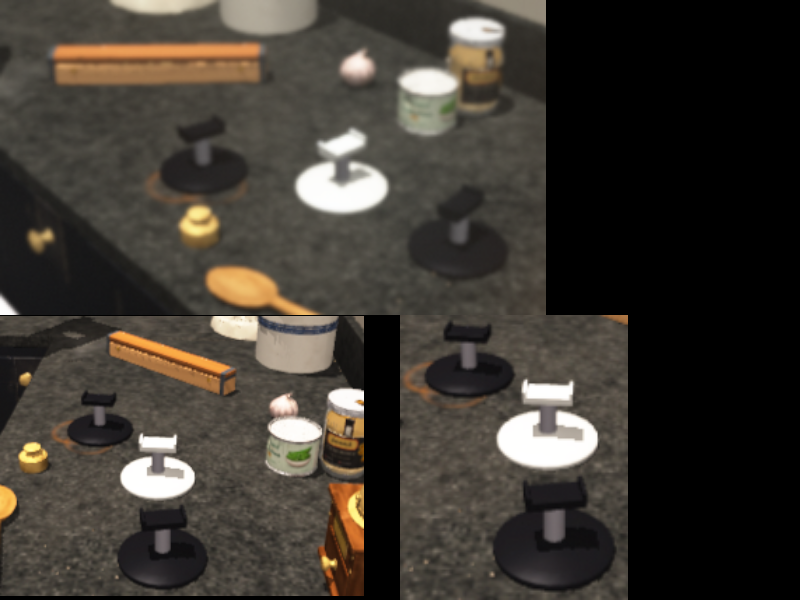

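The view shows the white stand between two black ones, and the orange case further off at about -39° yaw. One black stand sits at y≈-360, so the heavy (short) end has to point to -y. I'm moving over the case now.

```bash
cat >> h.py <<'E'
def delta(pos,yx):
    "tool-frame shift/turn to reach TCP pos, tool down, tool x at yaw yx deg"
    s=readout.sense(); M=R.from_quat(s["ee_rot"][[1,2,3,0]])
    a=np.radians(yx); x=np.array([np.cos(a),np.sin(a),0]); z=np.array([0,0,-1.]); T=R.from_matrix(np.c_[x,np.cross(z,x),z])
    print("delta",M.inv().apply(np.array(pos)-s["eef_pos"]).round(1),(M.inv()*T).as_rotvec().round(3))
E
```

Request:
handwheel:
  ticks:
    - {"sx": -49, "sy": -15, "sz": 13, "drz": 0.028}
    - {"sx": -98, "sy": -30, "sz": 26, "drz": 0.057}
    - {"sx": -147, "sy": -44, "sz": 39, "drz": 0.085}
    - {"sx": -196, "sy": -59, "sz": 52, "drz": 0.113}
    - {"sx": -245, "sy": -74, "sz": 65, "drz": 0.14}
    - {"sx": -294, "sy": -89, "sz": 78, "drz": 0.17}
    - {"sx": -343, "sy": -104, "sz": 91, "drz": 0.2}
    - {"sx": -397, "sy": -118, "sz": 104, "drz": 0.227}

```text
time_s: 1.4
eef_pos: [517.3, 205.9, 205.7]
ee_rot: [0.0, 0.336, 0.942, 0.0]
force: [0.7, 1.4, 0.7]
grip_width: 1.0
grip_force: 0.0
```

Request:
handwheel:
  ticks:
    - {}
    - {}

```text
time_s: 1.6
eef_pos: [516.3, 207.0, 205.7]
ee_rot: [-0.0, 0.336, 0.942, -0.0]
force: [0.1, 0.4, -0.4]
grip_width: 1.0
grip_force: 0.0
```

```bash
python3 - <<'E'
from h import *
print(ctrl.tip_extent); delta((535.5,190,200),140.8)
s=readout.sense(); print(s["joints"].round(2),s["eef_pos"])
im,d=cams.capture("wrist"); c=cams.calibration("wrist"); print(c)
np.savez("w.npz",im=im,d=d); cv2.imwrite("pics/w.png",im[...,::-1])
c,M,p=cal("wrist"); v,u=np.indices(d.shape); x=(u-c["cx"])/c["fx"]; y=(v-c["cy"])/c["fy"]; th=np.hypot(x,y)
k=np.tan(th)/np.maximum(th,1e-9); P=np.stack([x*k*d,y*k*d,d],-1)@M.T+p; P[(d<=0)|(th>1.3)]=np.nan
X=P.reshape(-1,3); ok=(X[:,2]>38)&(X[:,2]<52)&(X[:,0]>380)&(X[:,0]<700)&(X[:,1]>60)&(X[:,1]<320); X=X[ok]
print(len(X),X.mean(0),cv2.minAreaRect(X[:,:2].astype(np.float32)))
E
```

```text
72.6
delta [-25.6  -1.    5.7] [-0.001 -0.001 -0.001]
[ 0.17  0.47  1.53  0.    1.14 -0.71] [516.27907086 207.00339518 205.72866236]
{'fx': 309.70691628693146, 'fy': 309.70691628693146, 'cx': 313.7747681306637, 'cy': 199.05045358719534, 'position': array([454.43533387, 259.37834242, 275.39548432]), 'attitude': array([0.14383681, 0.89200873, 0.42305747, 0.06821853])}
13384 [512.68590799 214.9038591   43.55562535] ((531.8522338867188, 199.12100219726562), (36.815696716308594, 286.0455017089844), 50.55609130859375)
```

```bash
python3 - <<'E'
from h import *
delta((537.1,194.3,84),140.56)
E
```

```text
delta [-25.2   3.  122.2] [-0.    -0.     0.005]
```

Request:
handwheel:
  ticks:
    - {"sx": -25, "sy": 3, "drz": 0.005}
    - {"sx": -25, "sy": 3, "sz": 40, "drz": 0.005}
    - {"sx": -25, "sy": 3, "sz": 80, "drz": 0.005}
    - {"sx": -25, "sy": 3, "sz": 110, "drz": 0.005}
    - {"sx": -25, "sy": 3, "sz": 122, "drz": 0.005}
    - {"sx": -25, "sy": 3, "sz": 122, "drz": 0.005}

```text
time_s: 2.25
eef_pos: [536.5, 194.9, 83.7]
ee_rot: [-0.001, 0.337, 0.942, -0.0]
force: [-0.3, 0.3, 0.8]
grip_width: 1.001
grip_force: 0.0
```

```bash
python3 - <<'E'
from h import *
delta((537.1,194.3,84),140.56)
E
```

```text
delta [-0.9 -0.1 -0.3] [-0.001 -0.001  0.001]
```

Request:
handwheel:
  ticks:
    - {}
    - {}
    - {}
    - {}
    - {}
    - {}
  jaw: 0
  clamp_n: 80

```text
time_s: 2.85
eef_pos: [537.8, 194.1, 85.5]
ee_rot: [0.001, 0.338, 0.941, 0.0]
force: [-0.2, 0.3, 6.9]
grip_width: 0.409
grip_force: 81.8
```

```bash
python3 - <<'E'
from h import *
for i in range(6): 
    cams.capture("wrist"); s=readout.sense(); print(s["force"].round(2),s["wrist_torque"].round(3),round(s["grip_width"],3),s["grip_force"])
E
```

```text
[-1.18 -0.11  6.59] [-0.067  0.332  0.01 ] 0.406 81.79695725440979
[-1.96 -0.66  6.25] [-0.101  0.253 -0.04 ] 0.411 81.79615259170532
[-0.75 -0.29  6.39] [-0.086  0.326 -0.068] 0.409 81.79602026939392
[-1.84 -0.27  5.79] [-0.064  0.221  0.011] 0.404 81.7965030670166
[-1.35 -0.53  6.98] [-0.063  0.269 -0.033] 0.409 81.79640293121338
[-1.51 -0.8   6.99] [-0.063  0.244 -0.021] 0.409 81.79660677909851
```

```bash
cat > rd.py <<'E'
from h import *
F=[]
for i in range(8):
    cams.capture("wrist"); s=readout.sense(); F.append(np.r_[s["force"],s["wrist_torque"]])
F=np.array(F); print("F",F.mean(0).round(3),"sd",F.std(0).round(3),s["eef_pos"].round(1),s["ee_rot"].round(4),s["grip_width"].round(3),s["time_s"])
im,d=cams.capture("side"); W=cloud("side",d); m=cams.trace("case","side")
if m:
    X=W[m[0]["pixels"]]; X=X[~np.isnan(X[:,0])]
    t=X[(X[:,2]>np.nanpercentile(X[:,2],50))]
    ax=np.linalg.svd(t[:,:2]-t[:,:2].mean(0),full_matrices=False)[2][0]; ax*=np.sign(ax[0])
    sp=t[:,:2]@ax; e=np.polyfit(sp,t[:,2],1)
    print("axis yaw",np.degrees(np.arctan2(ax[1],ax[0])).round(1),"slope",e[0].round(4),"n",len(t),"ends",X[:,:2].min(0).round(),X[:,:2].max(0).round(),"topmax",np.percentile(X[:,2],98).round(1))
E
```

Request:
handwheel:
  ticks:
    - {"sz": -3}
    - {"sz": -6}
    - {"sz": -6}
    - {"sz": -6}
  jaw: 0
  clamp_n: 80

```text
time_s: 3.55
eef_pos: [537.1, 194.1, 89.9]
ee_rot: [-0.0, 0.338, 0.941, -0.0]
force: [0.5, 0.2, -4.9]
grip_width: 0.409
grip_force: 80.1Traceback (most recent call last):
```

```bash
python3 rd.py
```

```text
  File "rd.py", line 5, in <module>
    F=np.array(F); print("F",F.mean(0).round(3),"sd",F.std(0).round(3),s["eef_pos"].round(1),s["ee_rot"].round(4),s["grip_width"].round(3),s["time_s"])
                                                                                                                  ^^^^^^^^^^^^^^^^^^^^^
AttributeError: 'float' object has no attribute 'round'
```

```bash
sed -i 's/s\["grip_width"\].round(3)/round(s["grip_width"],3)/' rd.py; python3 rd.py
```

```text
F [-5.000e-02 -1.750e-01 -4.561e+00  1.750e-01  2.140e-01 -3.000e-03] sd [0.205 0.383 0.692 0.027 0.014 0.02 ] [537.3 194.1  90.2] [-0.      0.3376  0.9413 -0.    ] 0.412 4.35
axis yaw -39.0 slope -0.0036 n 840 ends [414.  83.] [668. 300.] topmax 49.5
```

Lifted clear and level. The weight is about 4.6 N and the moment is 0.276 Nm, so the balance point is about 60 mm from the middle towards the +x/-y end. I'm setting it down to regrip there.

Request:
handwheel:
  ticks:
    - {"sz": 3}
    - {"sz": 5}
    - {"sz": 6}
    - {"sz": 6}

```text
time_s: 4.85
eef_pos: [537.3, 194.1, 85.5]
ee_rot: [0.0, 0.337, 0.941, -0.0]
force: [-8.0, -0.5, 11.5]
grip_width: 0.408
grip_force: 82.0
```

Request:
handwheel:
  ticks:
    - {}
    - {}
    - {}
    - {"sx": -20}
    - {"sx": -40}
    - {"sx": -60}
    - {"sx": -60}
    - {"sx": -60}
  jaw: 0.8

```text
time_s: 5.65
eef_pos: [583.4, 156.0, 83.9]
ee_rot: [-0.0, 0.338, 0.941, -0.0]
force: [0.0, -0.7, -0.8]
grip_width: 0.798
grip_force: 0.0
```

Request:
handwheel:
  ticks:
    - {}
    - {}
    - {}
    - {}
    - {}
  jaw: 0
  clamp_n: 80

```text
time_s: 6.15
eef_pos: [583.4, 156.4, 84.4]
ee_rot: [-0.0, 0.337, 0.941, 0.0]
force: [-4.3, 0.9, 6.0]
grip_width: 0.411
grip_force: 81.2
```

Request:
handwheel:
  ticks:
    - {"sz": -3}
    - {"sz": -6}
    - {"sz": -6}
    - {"sz": -6}

```text
time_s: 6.55
eef_pos: [583.6, 155.9, 89.9]
ee_rot: [-0.0, 0.338, 0.941, -0.0]
force: [0.2, 0.2, -4.7]
grip_width: 0.407
grip_force: 80.1
```

```bash
python3 rd.py
```

```text
F [ 6.000e-02 -1.050e-01 -4.838e+00  2.100e-02  2.100e-02  3.000e-03] sd [0.469 0.334 0.299 0.015 0.026 0.034] [583.7 155.9  90.1] [-0.      0.3376  0.9413 -0.    ] 0.414 6.95
axis yaw -39.3 slope -0.0019 n 869 ends [414.  82.] [675. 438.] topmax 50.7
```

The residual is about 5 mm further towards the heavy end, and the grip holds level. I'll lift, check level, then carry it to beside the stand for a close look.

Request:
handwheel:
  ticks:
    - {"sz": -5}
    - {"sz": -20}
    - {"sz": -40}
    - {"sz": -65}
    - {"sz": -90}
    - {"sz": -105}
    - {"sz": -110}
    - {"sz": -110}

```text
time_s: 7.85
eef_pos: [583.8, 156.0, 201.3]
ee_rot: [0.001, 0.338, 0.941, 0.0]
force: [-0.0, -0.2, -4.9]
grip_width: 0.406
grip_force: 80.4
```

```bash
python3 rd.py
python3 - <<'E'
from h import *
delta((450,-190,200),90)
E
```

```text
F [-1.540e-01 -3.870e-01 -5.152e+00  3.000e-03  1.900e-02 -5.000e-03] sd [0.436 0.215 0.665 0.026 0.015 0.029] [583.6 155.9 199.7] [-4.000e-04  3.376e-01  9.413e-01 -2.000e-04] 0.407 8.25
axis yaw -39.0 slope -0.0031 n 876 ends [415.  81.] [664. 291.] topmax 159.7
delta [-116.7 -352.    -0. ] [-0.    -0.     0.882]
```

Request:
handwheel:
  ticks:
    - {"sx": -3, "sy": -9, "drz": 0.02}
    - {"sx": -9, "sy": -27, "drz": 0.07}
    - {"sx": -17, "sy": -52, "drz": 0.13}
    - {"sx": -26, "sy": -80, "drz": 0.2}
    - {"sx": -35, "sy": -108, "drz": 0.27}
    - {"sx": -45, "sy": -136, "drz": 0.34}
    - {"sx": -54, "sy": -164, "drz": 0.41}
    - {"sx": -63, "sy": -190, "drz": 0.475}

```text
time_s: 9.15
eef_pos: [510.6, -32.3, 200.3]
ee_rot: [0.0, 0.551, 0.834, -0.0]
force: [1.7, 1.0, -4.9]
grip_width: 0.406
grip_force: 80.5
```

```bash
python3 - <<'E'
from h import *
delta((450,-190,200),90)
E
```

```text
delta [-121.3 -117.6    0.4] [0.    0.    0.403]
```

Request:
handwheel:
  ticks:
    - {"sx": -20, "sy": -20, "drz": 0.067}
    - {"sx": -40, "sy": -40, "drz": 0.134}
    - {"sx": -60, "sy": -59, "drz": 0.2}
    - {"sx": -80, "sy": -78, "drz": 0.27}
    - {"sx": -100, "sy": -97, "drz": 0.335}
    - {"sx": -114, "sy": -111, "drz": 0.38}
    - {"sx": -121, "sy": -118, "drz": 0.4}
    - {"sx": -121, "sy": -118, "drz": 0.4}

```text
time_s: 9.95
eef_pos: [450.6, -189.4, 200.3]
ee_rot: [0.0, 0.705, 0.709, -0.0]
force: [-1.3, 0.9, -5.3]
grip_width: 0.412
grip_force: 80.6
```

```bash
cat > wr.py <<'E'
from h import *
im,d=cams.capture("wrist"); c,M,p=cal("wrist"); s=readout.sense(); print(s["eef_pos"].round(1),s["force"].round(1),s["wrist_torque"].round(3))
cv2.imwrite("pics/wrist_%d.png"%(s["time_s"]*100),im[...,::-1])
v,u=np.indices(d.shape); x=(u-c["cx"])/c["fx"]; y=(v-c["cy"])/c["fy"]; th=np.hypot(x,y)
k=np.tan(th)/np.maximum(th,1e-9); P=np.stack([x*k*d,y*k*d,d],-1)@M.T+p; P[(d<=0)|(th>1.3)]=np.nan
X=P.reshape(-1,3); C=im.reshape(-1,3).min(1); f=np.hypot(X[:,0]-533,X[:,1]+195)<75
for lo,hi in((4,16),(55,62),(63,72)):
    t=X[f&(X[:,2]>lo)&(X[:,2]<hi)&(C>90)]
    if len(t)>5: print(lo,len(t),t.mean(0).round(1),cv2.minAreaRect(t[:,:2].astype(np.float32)),cv2.minEnclosingCircle(t[:,:2].astype(np.float32)))
np.savez("w.npz",P=P,im=im)
E
python3 wr.py; python3 rd.py
```

```text
[ 450.9 -188.6  200.2] [ 0.4  0.1 -5.1] [ 0.073 -0.002  0.03 ]
4 6107 [ 529.9 -179.1   10.2] ((540.3766479492188, -188.68873596191406), (93.28690338134766, 102.24139404296875), 0.9585915803909302) ((535.5144653320312, -189.14942932128906), 51.876731872558594)
55 1731 [ 534.8 -187.9   59. ] ((535.3565673828125, -189.0480499267578), (26.846210479736328, 51.65549850463867), 89.35057067871094) ((534.8323974609375, -189.03469848632812), 27.6667537689209)
63 268 [ 534.  -188.4   64. ] ((535.2403564453125, -189.10345458984375), (25.34942626953125, 50.031795501708984), 88.50727081298828) ((535.0965576171875, -188.67892456054688), 27.06920623779297)
F [-1.550e-01  8.000e-02 -4.935e+00  2.800e-02 -9.000e-03 -2.000e-03] sd [0.449 0.394 0.577 0.019 0.027 0.038] [ 451.2 -188.2  200.2] [-0.      0.7044  0.7098 -0.    ] 0.415 10.4
axis yaw -88.0 slope 0.0015 n 700 ends [ 377. -281.] [472.  28.] topmax 160.7
```

```bash
cat > cx.py <<'E'
from h import *
# case centre-line x at y=-190 seen by each camera, vs TCP x
s=readout.sense(); T=s["eef_pos"]; print("tcp",T.round(1)); zt=T[2]-84+44
def line(X,n):
    X=X[(np.abs(X[:,2]-zt)<5)&(X[:,1]<40)&(X[:,1]>-330)&(np.abs(X[:,0]-T[0])<35)]
    ys=np.arange(-330,40,15); o=[]
    for y in ys:
        t=X[(np.abs(X[:,1]-y)<7.5)]
        if len(t)>12: o.append((y,*np.percentile(t[:,0],[3,97]),len(t)))
    o=np.array(o); print(n,len(X),"y",X[:,1].min().round(1),X[:,1].max().round(1)); print(o.round(1).tolist())
for n in("scene","side"):
    im,d=cams.capture(n); np.savez(n+"2.npz",im=im,d=d); line(cloud(n,d).reshape(-1,3)[~np.isnan(cloud(n,d).reshape(-1,3)[:,0])],n)
import subprocess; subprocess.run(["python3","wr.py"])
X=np.load("w.npz")["P"].reshape(-1,3); line(X[~np.isnan(X[:,0])],"wrist")
E
python3 cx.py
```

```text
[ 451.1 -188.6  200.2] [ 0.9 -0.7 -5.1] [-0.026  0.03  -0.014]
4 6054 [ 529.8 -180.    10.2] ((539.9886474609375, -190.04754638671875), (92.22640228271484, 102.88460540771484), 0.6914318799972534) ((534.7005615234375, -190.2232666015625), 51.72541809082031)
55 1704 [ 534.2 -189.1   59. ] ((533.9911499023438, -190.12640380859375), (26.267189025878906, 48.90736389160156), 88.25597381591797) ((534.2445068359375, -190.04843139648438), 27.25996971130371)
63 272 [ 533.5 -189.2   64.1] ((534.9037475585938, -189.8046417236328), (25.818626403808594, 50.15884017944336), 89.66935729980469) ((534.5880126953125, -190.1376953125), 27.510902404785156)
tcp [ 451.1 -188.4  200.2]
scene 827 y -282.8 19.0
[[-285.0, 435.5, 466.1, 37.0], [-270.0, 431.0, 465.1, 72.0], [-255.0, 432.2, 466.0, 59.0], [-240.0, 431.8, 466.5, 61.0], [-225.0, 432.6, 465.4, 61.0], [-210.0, 431.9, 464.5, 58.0], [-195.0, 418.3, 476.8, 95.0], [-180.0, 418.9, 468.8, 41.0], [-120.0, 431.1, 438.2, 14.0], [-105.0, 431.9, 443.4, 19.0], [-90.0, 431.7, 452.3, 30.0], [-75.0, 432.1, 458.9, 33.0], [-60.0, 432.0, 463.9, 44.0], [-45.0, 430.5, 4
[... 219 characters left out ...]
, 436.4, 469.6, 83.0], [-240.0, 436.5, 469.8, 81.0], [-225.0, 436.9, 469.5, 70.0], [-210.0, 435.8, 469.4, 70.0], [-195.0, 422.2, 482.0, 143.0], [-180.0, 434.3, 466.3, 65.0], [-165.0, 436.6, 465.0, 49.0], [-150.0, 435.7, 462.6, 45.0], [-135.0, 435.5, 459.3, 41.0], [-120.0, 435.3, 455.6, 32.0], [-105.0, 435.2, 452.0, 27.0]]
wrist 32578 y -222.9 -68.6
[[-225.0, 435.9, 468.6, 278.0], [-210.0, 435.7, 468.9, 1656.0], [-195.0, 434.7, 469.9, 2172.0], [-180.0, 429.1, 475.5, 3155.0], [-165.0, 435.6, 468.7, 2867.0], [-150.0, 435.7, 468.8, 3299.0], [-135.0, 435.7, 468.6, 3700.0], [-120.0, 435.5, 468.6, 4029.0], [-105.0, 435.5, 468.5, 4126.0], [-90.0, 435.4, 468.4, 4056.0], [-75.0, 435.3, 468.4, 3240.0]]
```

```bash
ls -t pics | head -2; cp "$(ls -t pics/wrist_* | head -1)" pics/wv.png
```

```text
wrist_1065.png
wrist_1000.png
```

View pics/wv.png

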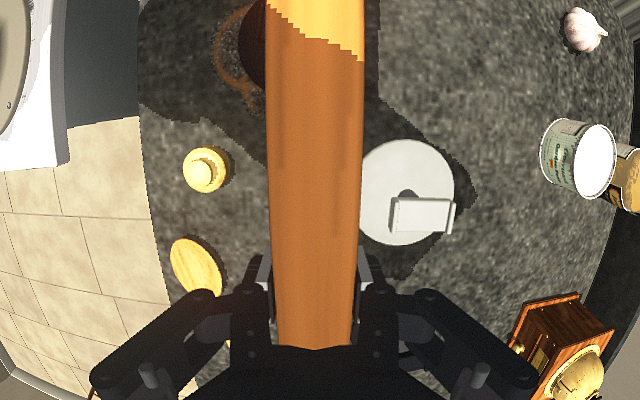

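The picture shows the case held straight along y and the white saddle at about (423,215), clear of it. Corrected for camera bias, saddle x is about 533.5. I'll check the y bias on the fingers.

```bash
python3 - <<'E'
from h import *
for n in("scene","side","wrist"):
    X=(np.load("w.npz")["P"] if n=="wrist" else cloud(n,np.load(n+"2.npz")["d"])).reshape(-1,3)
    for sx in(-1,1):
        t=X[(X[:,2]>140)&(X[:,2]<172)&(sx*(X[:,0]-451)>21)&(sx*(X[:,0]-451)<35)&(abs(X[:,1]+190)<40)]
        if len(t)>5: print(n,sx,len(t),np.percentile(t[:,1],[2,50,98]).round(1))
delta((533.5,-188,200),90); delta((533.5,-188,152),90)
E
```

```text
scene -1 106 [-203.4 -196.7 -183.6]
scene 1 16 [-201.6 -199.3 -194.5]
side -1 73 [-201.9 -196.1 -193.3]
side 1 109 [-201.7 -196.3 -182.2]
wrist -1 525 [-181.9 -180.8 -174.7]
wrist 1 720 [-181.5 -177.3 -174.6]
delta [-0.  82.4  0.2] [-0.    -0.     0.007]
delta [-0.  82.4 48.2] [-0.    -0.     0.007]
```

Request:
handwheel:
  ticks:
    - {"sy": 8}
    - {"sy": 25}
    - {"sy": 45}
    - {"sx": 1, "sy": 65, "drz": 0.005}
    - {"sx": 1, "sy": 77, "drz": 0.007}
    - {"sx": 1.4, "sy": 82.4, "drz": 0.007}
    - {"sx": 1.4, "sy": 82.4, "sz": 20, "drz": 0.007}
    - {"sx": 1.4, "sy": 82.4, "sz": 35, "drz": 0.007}

```text
time_s: 11.45
eef_pos: [533.5, -186.5, 164.3]
ee_rot: [-0.0, 0.707, 0.707, -0.0]
force: [-0.8, -0.3, -4.9]
grip_width: 0.413
grip_force: 81.0
```

Request:
handwheel:
  ticks:
    - {"sz": 6}
    - {"sz": 10}
    - {"sz": 10}

```text
time_s: 11.75
eef_pos: [533.5, -186.7, 155.2]
ee_rot: [-0.0, 0.707, 0.707, -0.0]
force: [-0.4, 0.2, -5.1]
grip_width: 0.41
grip_force: 80.8
```

```bash
python3 - <<'E'
from h import *
delta((533.5,-187,152),90)
im,d=cams.capture("side"); cv2.imwrite("pics/s3.png",cv2.resize(im[150:290,220:380,::-1],None,fx=4,fy=4,interpolation=cv2.INTER_CUBIC))
E
python3 rd.py
```

```text
delta [-0.3  0.   3.2] [-0.  0. -0.]
F [ 0.299  0.028 -4.625  0.012  0.013 -0.006] sd [0.427 0.469 0.285 0.021 0.01  0.03 ] [ 533.5 -186.6  155.3] [1.000e-04 7.071e-01 7.071e-01 0.000e+00] 0.41 12.2
axis yaw -89.1 slope 0.0006 n 652 ends [ 502. -280.] [553. 131.] topmax 116.1
```

View pics/s3.png

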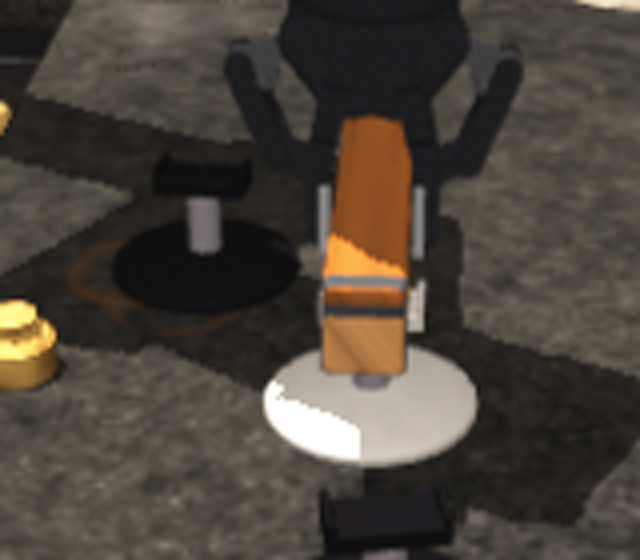

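The case hangs level over the white saddle, with the right lip showing at (416,305), as perspective predicts. Lowering gently.

Request:
handwheel:
  ticks:
    - {"sz": 2}
    - {"sz": 4}
    - {"sz": 6}
    - {"sz": 7.5}
    - {"sz": 8.5}
    - {"sz": 8.5}

```text
time_s: 12.9
eef_pos: [533.4, -186.6, 146.5]
ee_rot: [-0.0, 0.707, 0.707, -0.0]
force: [-0.4, -0.0, -4.2]
grip_width: 0.406
grip_force: 80.8
```

```bash
python3 rd.py
```

```text
F [-1.440e-01  3.280e-01 -4.589e+00  6.000e-03  3.000e-03  7.000e-03] sd [0.6   0.656 0.231 0.019 0.028 0.032] [ 533.5 -186.6  146.7] [0.     0.7071 0.7071 0.    ] 0.41 13.3
axis yaw -89.7 slope -0.0 n 650 ends [ 504. -280.] [553. 102.] topmax 107.4
```

Request:
handwheel:
  ticks:
    - {"sz": 0.5}
    - {"sz": 1}
    - {"sz": 1.5}
    - {"sz": 1.5}

```text
time_s: 13.8
eef_pos: [533.4, -186.6, 145.1]
ee_rot: [-0.0, 0.707, 0.707, -0.0]
force: [0.4, 0.3, -4.2]
grip_width: 0.414
grip_force: 80.8
```

Request:
handwheel:
  ticks:
    - {"sz": 0.3}
    - {"sz": 0.6}
    - {"sz": 0.6}

```text
time_s: 14.1
eef_pos: [533.5, -186.6, 144.5]
ee_rot: [-0.0, 0.707, 0.707, 0.0]
force: [0.0, 0.4, -5.0]
grip_width: 0.401
grip_force: 80.8
```

```bash
python3 rd.py
```

```text
F [-1.760e-01  1.010e-01 -4.882e+00  2.100e-02  1.000e-02 -4.000e-03] sd [0.524 0.481 0.525 0.036 0.011 0.024] [ 533.5 -186.6  144.6] [0.     0.7071 0.7071 0.    ] 0.406 14.5
axis yaw -89.3 slope 0.0005 n 637 ends [ 504. -280.] [553.  91.] topmax 105.2
```

Request:
handwheel:
  ticks:
    - {"sz": 0.3}
    - {"sz": 0.6}
    - {"sz": 0.6}

```text
time_s: 14.9
eef_pos: [533.5, -186.6, 144.5]
ee_rot: [0.0, 0.707, 0.707, 0.0]
force: [-3.0, 1.9, 3.5]
grip_width: 0.413
grip_force: 81.6
```

Request:
handwheel:
  ticks:
    - {"sz": 0.3}
    - {"sz": 0.5}
    - {"sz": 0.5}

```text
time_s: 15.2
eef_pos: [533.5, -186.7, 144.4]
ee_rot: [0.0, 0.707, 0.707, -0.0]
force: [-4.7, 1.1, 7.8]
grip_width: 0.408
grip_force: 82.3
```

```bash
python3 rd.py
```

```text
F [-5.008  2.417  8.267  0.397  0.869 -0.015] sd [0.737 0.342 0.273 0.033 0.025 0.014] [ 533.5 -186.7  144.4] [ 2.000e-04  7.071e-01  7.071e-01 -0.000e+00] 0.406 15.6
axis yaw -89.7 slope -0.0003 n 637 ends [ 503. -280.] [ 553. -109.] topmax 105.2
```

Request:
handwheel:
  ticks:
    - {"sz": -0.4}
    - {"sz": -0.8}
    - {"sz": -0.8}
  clamp_n: 20

```text
time_s: 16.0
eef_pos: [533.5, -186.6, 144.5]
ee_rot: [0.0, 0.707, 0.707, 0.0]
force: [-2.7, 1.8, 4.4]
grip_width: 0.409
grip_force: 81.8
```

```bash
python3 rd.py
```

```text
F [-3.272  1.67   4.737  0.274  0.593 -0.014] sd [0.278 0.204 0.627 0.028 0.035 0.025] [ 533.5 -186.6  144.5] [1.000e-04 7.071e-01 7.071e-01 0.000e+00] 0.41 16.4
axis yaw -89.4 slope -0.0001 n 620 ends [ 510. -280.] [ 553. -109.] topmax 105.3
```

Request:
handwheel:
  ticks:
    - {}
    - {}
    - {}
  jaw: 0.6

```text
time_s: 16.8
eef_pos: [533.6, -186.7, 144.1]
ee_rot: [0.0, 0.707, 0.707, 0.0]
force: [0.5, -0.3, 0.5]
grip_width: 0.599
grip_force: 0.0
```

```bash
python3 rd.py
```

```text
F [ 0.283  0.072  0.262  0.02   0.002 -0.014] sd [0.437 0.403 0.353 0.031 0.031 0.022] [ 533.5 -186.6  144.3] [ 1.000e-04  7.071e-01  7.071e-01 -0.000e+00] 0.599 17.2
axis yaw -89.8 slope -0.0006 n 635 ends [ 504. -280.] [553.  50.] topmax 105.2
```

Released, and it stays level. Opening a bit more and retreating straight up.

Request:
handwheel:
  ticks:
    - {}
    - {"sz": -5}
    - {"sz": -15}
    - {"sz": -35}
    - {"sz": -60}
    - {"sz": -90}
    - {"sz": -120}
    - {"sz": -120}
  jaw: 0.75

```text
time_s: 18.1
eef_pos: [534.4, -187.1, 269.3]
ee_rot: [0.004, 0.707, 0.707, 0.001]
force: [0.5, 1.1, -0.9]
grip_width: 0.749
grip_force: 0.0
```

```bash
python3 rd.py
python3 - <<'E'
from h import *
im,d=cams.capture("scene"); cv2.imwrite("pics/s4.png",cv2.resize(im[130:300,200:420,::-1],None,fx=3,fy=3))
E
```

```text
F [ 0.053 -0.039 -0.146 -0.002 -0.005 -0.005] sd [0.299 0.321 0.301 0.027 0.022 0.024] [ 533.3 -186.6  263.6] [-7.000e-04  7.071e-01  7.071e-01 -2.000e-04] 0.749 18.5
axis yaw 89.8 slope -0.0004 n 823 ends [ 505. -281.] [553. 236.] topmax 105.2
```

View pics/s4.png

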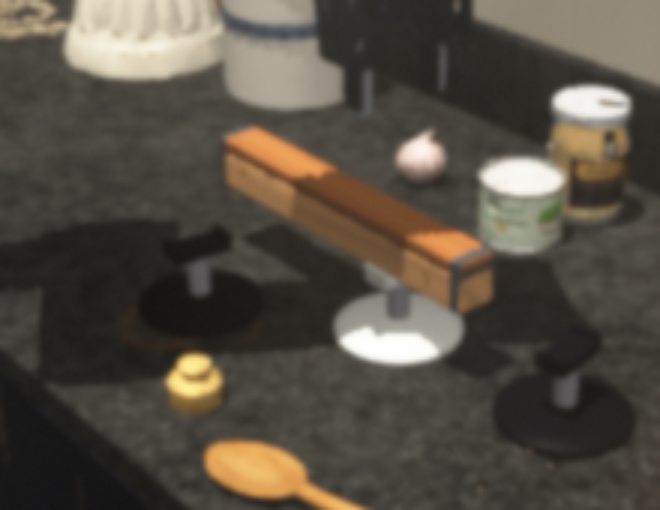

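The case rests level on the white stand (saddle near (385,275)). The gripper is clear and the other objects are where they were, so I'm handing in.

```bash
python3 -c "
from rig import order; print(order.finish_job())"
```

```text
the job is handed in; nothing more can be done
None
```

The case lies level and at rest in the white stand's saddle at its balance point, about 64 mm from its middle. The gripper is clear, the other objects look untouched, and the job is handed in; no verdict came back.

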